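# Load the filter crusher and engage its lever

### The arm

A 6-joint arm with a two-finger parallel gripper is mounted at the origin on the work surface. World frame = base frame: x ahead of the robot, y to its left, z up, the work surface at z = 0. Lengths are in m, angles in rad, forces in N, time in s.
With the tool pointing down it reaches from about 0.375 to 0.9 m from the base axis. Payload 3.1 kg.
Tool frame: the origin (TCP) lies midway between the tips of the shut fingers; the grasp point (between the pads) lies 19 mm behind it; z points along the fingers, y is the line along which they close (so a half turn about z gives the same grasp; the last joint's range is limited). The gripper opens to 87 mm and grips with 3 to 60 N. Pads are 19 mm wide; open, the fingers measure 117 mm over their backs; the gripper's body (75 mm by 190 mm) begins 51 mm behind the grasp point.
Start: joints at [-1.49, 0.527, 1.433, -0, 1.181, -0.178], TCP at [0.161, -0.604, 0.223] pointing down, gripper open.
Joint ranges: [-3.08, 3.08], [-0.75, 2.2], [0.22, 2.44], [-1.43, 4.57], [0, 2.65], [-2.85, 2.85]. Speed limits (rad/s): [2.79, 2.79, 3.14, 3.14, 3.14, 3.14].

### API

Orientations are given as a unit quaternion [x, y, z, w].
In Python, from rig import status, imaging, order gives the robot as it stands.
- The arm moves only by the tool arm_command, never from a script. Its argument "deltas" is one flat list of numbers, 5 for each row, row after row: the opening, from -1 (shut) to 1 (fully open), so that 0 is half open, then the shift along the tool's x, y, z in m, then the turn about the tool's z in rad. In form: [gripper, tx, ty, tz, roll, gripper, tx, ty, tz, roll, ...]. A call has 1 to 12 rows; each row shifts and turns the commanded pose from where the row before left it, along the tool's axes as they then stand; what a row does not reach is not made up. A row lasts 1/8 s, in which the tool goes at most 62.5 mm and 10.7 degrees, less where a joint would pass 70% of its speed; a pose out of reach is approached as far as the arm can. A call with a gripper value outside its range is refused whole. The fingers move at their own pace and stop on an object; "newtons" is the grip in N (left out, the last holds). Time passes only in rows, so rows that do not move let the fingers close. It gives the time, the measured TCP pose, the force, the opening and the grip force at its end, in the units of the state.
- status.get_obs(): the state, without advancing time (a new reading comes with each control period).
- imaging.camera(name): name is "scene" or "top"; returns (picture, depth): 480x640x3 uint8, red, green, blue; 480x640 float32, m along the optical axis (not along the pixel's ray), 0 where there is no reading.
- imaging.camera_params(name): a dict with "intrinsics" (3x3 intrinsics, pixels), "k1" (the pictures are not rectified: a ray, as slopes to the right and down, at radius r is drawn at 1 + k1 r^2 times it, then the intrinsics apply), "camera_from_world" (4x4, takes a point from world to camera coordinates). Camera axes: x right, y up, looking along -z (the intrinsics and any distortion apply to the point x, -y, -z); pixel columns grow to the right and rows downward; lengths in m; the calibration is good to about 2 mm. A picture is of the moment at which its call begins. camera_params takes no time and is no camera call.
- order.hand_in(): hands the job in; it is judged then, once.
The state is a dict: "time": time; "q": joint angles; "joint_velocities": joint speeds; "joint_torque": joint torques, N m; "position": TCP position; "tool_rot": TCP orientation; "ft_force": force on the tool from outside, world axes, zero at the start; "moment": the same for the moment, N m; "grip_width": finger opening in m; "grip_force": force on a finger pad.
Only numpy, scipy, OpenCV 4.12 (cv2) and the standard library are available. Lean on these libraries where they do the work, as an engineer would, in place of code of your own. Each camera call takes 0.05 s, during which the arm holds its last target. There are 200 camera calls.

### The job

First slide the two orange oil filters, standing upright in single file, into the crusher's feed lane until the front one is up against the steel shutter plate and the second is up against the first. Then lift the control lever, swing it over to the notch marked with the yellow disc and let it drop fully into that notch. Leave the other loose things on the bench where they are and do not knock a filter over.

Things in the scene. Friction and masses are not known exactly. Their poses are not given: they have to be found in the camera images.
- filter_a: orange spin-on oil filter, upright cylinder 64 mm in diameter, 70 mm high, about 0.35 kg, loose on the bench; origin at the centre of its underside, z up. One of the two to load; their order in the lane does not matter
- filter_b: the other orange oil filter, identical to filter_a; origin at the centre of its underside
- feeder: fixed green filter crusher (200 mm wide, 190 high) with a feed lane on the bench. Origin on the bench at the foot of the lane's steel shutter plate (100 mm high, in the plane y = 0), on the lane's centre line. The lane runs from there along this body's -y; filters go in moving towards +y, on the bench itself. Loaded, their centres lie at y = -32 and -96 mm
- lane_mouth (a point): on the bench in the middle of the lane's mouth, 190 mm from the shutter plate; axes as feeder's. From here to the plate run two aluminium rails 35 mm high, 8 mm thick, 74 mm apart inside; outward of here yellow guides, 35 mm high, flare to 97 mm apart 36 mm farther out
- selector: fixed green control box, origin on the bench below the lever's vertical pivot, z up. Box x from -140 to +50 mm, y from -125 to +125 mm, top 58 mm high. In this frame the lever's arm points along (-cos(q - 0.70), -sin(q - 0.70)), q = joint lever
- comb (a point): middle of the steel comb on the box: origin 125 mm from the pivot on selector's -x, at the tooth tops, 86 mm above the bench. The comb follows a 125 mm arc round the pivot, 10 mm thick. Three notches, each 20 mm wide, at q = 0.70, 1.05 and 1.40; a wide parking gap, red on the box, from q = 0 to 0.34; the teeth between them can be passed only with the arm lifted
- lever (a joint): swing of the lever about its vertical pivot, rad; 0 at the left end of the parking gap as seen from the robot, growing anticlockwise seen from above (the knob, on the robot's side of the pivot, moves to the robot's right); limits 0 to 1.46; slight friction holds it in place
- lever_lift (a joint): upward tilt of the lever's arm about a level hinge at the pivot, 77 mm above the bench, rad; 0 = fully down (the arm level, in a notch or in the parking gap), about 0.12 = arm resting on top of the teeth, limit 0.35; gravity and a spring (about 5 N at the knob) press it down
- lever_knob (a point): centre of the lever's black ball knob, 34 mm in diameter; 170 mm from the pivot along the arm, 40 mm above the arm's centre line (117 mm above the bench when down), on a thin stem at the arm's end. The arm is a steel rod 10 mm thick
- lever_mark (a point): point on the arm's centre line 92 mm from the pivot: it lies over the middle of a notch's disc when the arm is in that notch
- disc_yellow: flat yellow disc, 26 mm in diameter, 2 mm thick, fixed on the box's top 92 mm from the pivot, on the line from the pivot through the notch that it marks (the notch to use; it may be any of the three); origin at the centre of its underside
- disc_black: black disc, the same size, marking a notch not to use
- disc_blue: blue disc, the same size, marking a notch not to use
- filter_blue: blue oil filter, 64 mm in diameter, 70 mm high, to be left alone; origin under its centre
- wrench: steel wrench, 170 mm long, lying flat; to be left alone; origin under its middle, x along it
- screwdriver: red-handled screwdriver lying down; to be left alone; origin under its middle, x along it
- spray_can: blue can, 60 mm in diameter, 170 mm high; to be left alone; origin under its centre
- tape_roll: tan tape roll lying flat, 90 mm in diameter, 30 mm high; to be left alone; origin under its centre
- jar: amber jar with a black cap, 70 mm in diameter, 90 mm high; to be left alone; origin under its centre
Mind the look-alikes: they are no part of the job. What is shaped like the filter_a but green or turquoise is not meant.

How it is judged:
By the outcome, as a careful person would: the job done as asked, in the order asked, and still so for the second after the job is handed in, with the robot touching nothing.
It also fails if it takes over 72 s, if anything falls off the work surface, if the arm or the gripper's body presses on something with over 40 N, if the wrist force passes 120 N, or if a joint passes its speed limit or range.

## Working session

There is one attempt and no reset: what is moved stays moved. The work goes in short steps, Python scripts to look and compute and a tool call to move; the robot and the scene stay as the last step left them, time stands still between calls to the robot, and variables do not carry over. Pictures are saved under pics/ and viewed, at most 10 in all, crops included, and the job is handed in when it is done.

Besides the shell and the picture viewer there is one more tool, called after "Request:" by a JSON object that holds its "api" and its "payload", one argument or row to a line. arm_command: Moves the arm, as the interface text tells. Its arguments: {"type":"object","properties":{"deltas":{"type":"array"},"newtons":{"type":"number"}},"required":["deltas"]}

```bash
mkdir -p pics; cat > h.py <<'E'
import numpy as np, cv2
from rig import status, imaging, order
def look(n):
    p,d=imaging.camera(n); c=imaging.camera_params(n); return p,d,c
def ray(c,u,v):
    K=np.array(c["intrinsics"]);k=c["k1"]
    xd=(u-K[0,2])/K[0,0]; yd=(v-K[1,2])/K[1,1]; x,y=xd,yd
    for _ in range(20):
        s=1+k*(x*x+y*y); x,y=xd/s,yd/s
    T=np.linalg.inv(np.array(c["camera_from_world"]))
    return T[:3,3], T[:3,:3]@np.array([x,-y,-1.])
def onz(c,u,v,z):
    o,r=ray(c,u,v); return o+r*(z-o[2])/r[2]
def dep(c,d,u,v):
    o,r=ray(c,u,v); return o+r*d[int(v),int(u)]
E
python3 - <<'E'
from h import *
for n in("scene","top"):
    p,d,c=look(n); cv2.imwrite(f"pics/{n}0.png",p[...,::-1]); print(n,np.round(ray(c,320,240),3), c["k1"])
print(status.get_obs())
E
```

```text
scene [[ 1.078  0.11   0.986]
 [-0.473 -0.22  -0.853]] 0.015817386288795917
top [[ 0.381 -0.141  1.54 ]
 [ 0.126 -0.004 -0.992]] -0.17144869238613034
{'time': 0.1, 'q': array([-1.48949370e+00,  5.28345709e-01,  1.43376815e+00, -1.03548691e-05,
        1.18140480e+00, -1.78493429e-01]), 'joint_velocities': array([-6.69289329e-04, -1.87858493e-03, -2.73113320e-03, -8.12557115e-05,
       -1.39650752e-03, -9.43438330e-04]), 'joint_torque': array([-6.67291715e-04, -4.40985918e+01, -1.77150893e+01,  6.35930314e-02,
        5.34043915e-02, -3.65541734e-05]), 'position': array([ 0.16052754, -0.60335354,  0.2216883 ]), 'tool_rot': array([ 9.91574393e-01,  1.29534924e-01,  4.19968144e-05, -9.62099158e-04]), 'ft_force': array([ 0.07084755, -0.69637873, -0.1483865 ]), 'moment': array([-0.05566945,  0.02264717, -0.00213977]), 'grip_force': 0.0, 'grip_width': 0.0871765244974647}
```

View pics/scene0.png

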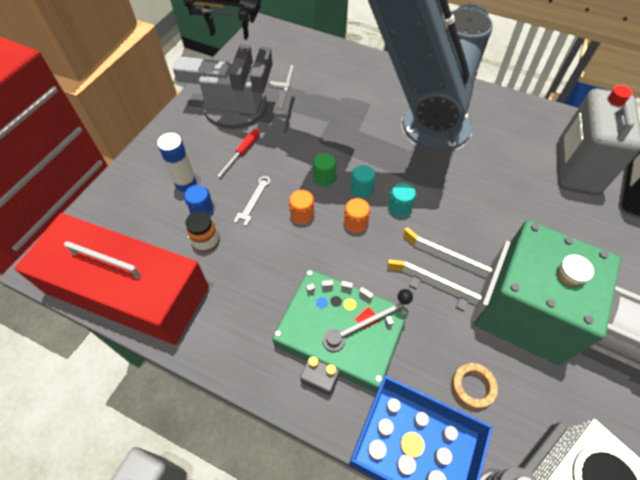

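View pics/top0.png

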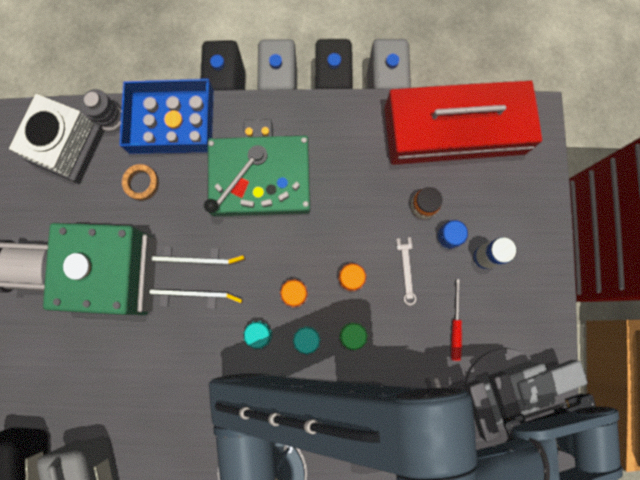

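The scene picture shows the orange filters at about (302,207) and (357,216), and the lever parked at the red gap. In the top view the orange filters are at (293,293) and (352,277). The lane rails run along rows ~260 and ~294 with the mouth at col ~230 and the plate at ~col 147. The yellow disc is at (258,192), the pivot at (258,154) and the knob at (211,206).

```bash
python3 - <<'E'
from h import *
p,d,c=look("top")
hsv=cv2.cvtColor(p,cv2.COLOR_RGB2HSV)
def blobs(lo,hi,z,name,amin,box=(150,100,400,330)):
    m=cv2.inRange(hsv,np.array(lo),np.array(hi)); M=np.zeros_like(m); x0,y0,x1,y1=box; M[y0:y1,x0:x1]=m[y0:y1,x0:x1]
    n,l,s,ce=cv2.connectedComponentsWithStats(M)
    for i in range(1,n):
        if s[i,4]>=amin:
            (u,v),r=cv2.minEnclosingCircle(np.argwhere(l==i)[:,::-1].astype(np.float32))
            print(name,s[i],ce[i].round(1),round(r,1),onz(c,*ce[i],z).round(4),"depth",dep(c,d,*ce[i]).round(4))
blobs((8,150,120),(18,255,255),.07,"orange",200)
blobs((22,120,120),(35,255,255),.06,"yellow",30)
blobs((100,120,60),(125,255,255),.06,"blue",30,(205,130,312,215))
blobs((0,150,80),(6,255,255),.058,"red",30,(205,130,312,215))
blobs((0,0,0),(179,255,45),.117,"dark",30,(200,180,312,220))
blobs((0,0,170),(179,60,255),.035,"rail",60,(130,225,250,315))
for u,v in [(160,259),(200,261),(225,262),(160,292.5),(200,294.5),(222,296),(147,275),(143,275),(144,245),(144,305),(258,154),(211,206)]:
    print(u,v,dep(c,d,u,v).round(4))
cv2.imwrite("pics/c1.png",cv2.resize(p[120:320,120:320,::-1],(600,600),interpolation=cv2.INTER_CUBIC))
E
```

```text
orange [339 263  27  28 571] [352.  276.5] 13.7 [ 0.4802 -0.2214  0.07  ] depth [ 0.4801 -0.2213  0.0726]
orange [280 279  27  28 570] [293.3 292.6] 13.7 [ 0.4433 -0.0822  0.07  ] depth [ 0.4432 -0.0823  0.072 ]
yellow [166 112  14  14 103] [171.7 118.4] 6.7 [0.8798 0.2226 0.06  ] depth [0.8914 0.231  0.0257]
yellow [253 187  11  11  90] [257.7 191.7] 5.3 [0.6892 0.004  0.06  ] depth [0.6897 0.0042 0.0578]
yellow [229 256  15   8  60] [235.6 259.2] 7.6 [0.5247 0.0564 0.06  ] depth [0.5275 0.0601 0.0318]
yellow [227 293  15  10  62] [233.9 297.9] 8.1 [0.4319 0.0601 0.06  ] depth [0.4327 0.0633 0.0362]
blue [205 130   7  22  83] [206.9 137.5] 10.9 [0.8282 0.1319 0.06  ] depth [0.8218 0.128  0.0813]
blue [277 178  11  10  88] [281.9 182.4] 5.2 [ 0.7118 -0.0549  0.06  ] depth [ 0.7112 -0.0551  0.063 ]
red [231 178  17  19 183] [239.7 187.5] 9.5 [0.7007 0.0484 0.058 ] depth [0.7016 0.049  0.0538]
dark [205 200  13  13  81] [210.9 205.8] 6.4 [0.6449 0.1084 0.117 ] depth [0.6417 0.1053 0.1343]
rail [139 236   7  75 204] [141.8 272.1] 37.1 [0.4966 0.2929 0.035 ] depth [0.4918 0.275  0.0972]
rail [152 257  76   7 308] [190.1 259.7] 37.6 [0.5266 0.1724 0.035 ] depth [0.5265 0.1721 0.0366]
rail [150 290  76   7 292] [187.9 293.1] 37.6 [0.4447 0.1765 0.035 ] depth [0.4449 0.1772 0.0315]
160 259 [0.5287 0.2476 0.0352]
200 261 [0.5231 0.1473 0.0367]
225 262 [0.5206 0.0861 0.0335]
160 292.5 [0.4466 0.2473 0.03  ]
200 294.5 [0.4412 0.1461 0.038 ]
222 296 [0.4375 0.0924 0.0361]
147 275 [0.4875 0.2724 0.0607]
143 275 [0.4852 0.2731 0.0931]
144 245 [0.556  0.2707 0.0992]
144 305 [0.4148 0.2745 0.0746]
258 154 [0.7773 0.0017 0.0841]
211 206 [0.6411 0.1048 0.1356]
```

View pics/c1.png

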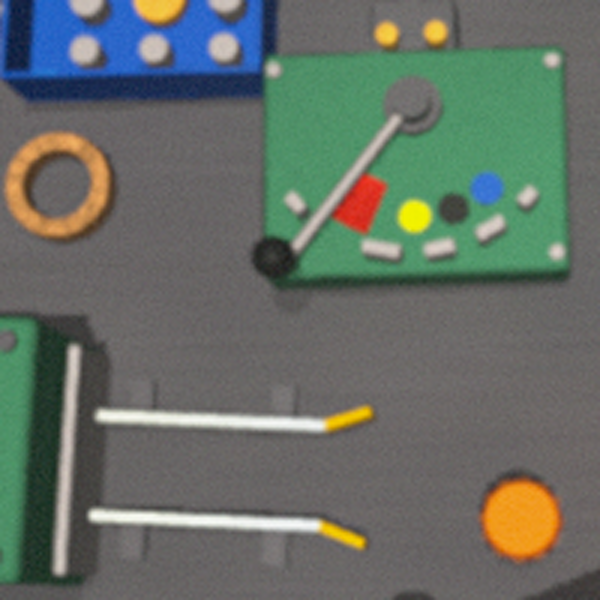

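Request:
{"api": "arm_command", "payload": {
  "deltas": [1,0.034,-0.0359,0,0,1,0.034,-0.0359,0,0,1,0.034,-0.0359,0,0,1,0.034,-0.0359,0,0,1,0.034,-0.0359,0,0,1,0.034,-0.0359,0,0,1,0.034,-0.0359,0,0,1,0.034,-0.0359,0,0,1,0.034,-0.0359,0,0,1,0.034,-0.0359,0,0,1,0.034,-0.0359,0,0,1,0.034,-0.0359,0,0],
  "newtons": 20
}}

```text
time: 1.65
position: [0.4448, -0.0813, 0.2226]
tool_rot: [0.992, 0.13, 0.0, 0.0]
ft_force: [0.9, -0.2, 0.2]
grip_width: 0.0869
grip_force: 0.0
```

Request:
{"api": "arm_command", "payload": {
  "deltas": [1,0,0,0,-0.18,1,0,0,0,-0.18,1,0,0,0,-0.18,1,0,0,0,-0.18,1,0,0,0,-0.18,1,0,0,0,-0.18,1,0,0,0,-0.177,1,0,0,0,0]
}}

```text
time: 2.65
position: [0.444, -0.0828, 0.2224]
tool_rot: [0.727, 0.687, -0.0, -0.0]
ft_force: [-0.1, -0.4, -0.3]
grip_width: 0.0871
grip_force: 0.0
```

```bash
cat >> h.py <<'E'
from scipy.spatial.transform import Rotation as R
def to(x,y,z,head=None):
    s=status.get_obs(); M=R.from_quat(s["tool_rot"]).as_matrix()
    h=np.arctan2(M[1,0],M[0,0])
    print("t",round(s["time"],2),"pos",s["position"].round(4),"head",round(h,4),"tilt",M[:,2].round(3),"F",s["ft_force"].round(1),"grip",s["grip_width"].round(4),s["grip_force"].round(1),"q",s["q"].round(2))
    print(" txyz",(M.T@(np.array([x,y,z])-s["position"])).round(4), "roll", None if head is None else round(h-head,4))
E
python3 -c "
from h import *
to(.4433,-.0822,.042,1.518)"
```

```text
Traceback (most recent call last):
  File "h.py", line 20, in to
    print("t",round(s["time"],2),"pos",s["position"].round(4),"head",round(h,4),"tilt",M[:,2].round(3),"F",s["ft_force"].round(1),"grip",s["grip_width"].round(4),s["grip_force"].round(1),"q",s["q"].round(2))
                                                                                                                                         ^^^^^^^^^^^^^^^^^^^^^
AttributeError: 'float' object has no attribute 'round'
```

Request:
{"api": "arm_command", "payload": {
  "deltas": [1,0,0,0.04,0,1,0,0,0.04,0,1,0,0,0.04,0,1,0,0,0.035,0,1,0,0,0.025,0,1,0,0,0,0,-1,0,0,0,0,-1,0,0,0,0,-1,0,0,0,0,-1,0,0,0,0,-1,0,0,0,0],
  "newtons": 20
}}

```text
time: 4.03
position: [0.4433, -0.0825, 0.0433]
tool_rot: [0.726, 0.688, -0.0, -0.001]
ft_force: [-2.2, -0.4, 6.6]
grip_width: 0.0633
grip_force: 20.0
```

```bash
sed -i 's/s\["grip_width"\].round(4),s\["grip_force"\].round(1)/round(s["grip_width"],4),round(s["grip_force"],1)/' h.py
python3 -c "
from h import *
to(.4775,.02,.042,1.518);to(.4877,.21,.042,1.518)"
```

```text
t 4.03 pos [ 0.4433 -0.0825  0.0433] head 1.517 tilt [-0.001  0.    -1.   ] F [-2.2 -0.4  6.6] grip 0.0633 20.0 q [-0.43  0.64  2.   -0.    0.5  -0.38]
 txyz [0.1042 0.0286 0.0013] roll -0.001
t 4.03 pos [ 0.4433 -0.0825  0.0433] head 1.517 tilt [-0.001  0.    -1.   ] F [-2.2 -0.4  6.6] grip 0.0633 20.0 q [-0.43  0.64  2.   -0.    0.5  -0.38]
 txyz [0.2945 0.0286 0.0014] roll -0.001
```

Request:
{"api": "arm_command", "payload": {
  "deltas": [-1,0.02,0.008,0,0,-1,0.025,0.008,0,0,-1,0.025,0.007,0,0,-1,0.025,0.0056,0,0,-1,0.02,0,0,0,-1,0.02,0,0,0,-1,0.02,0,0,0,-1,0.02,0,0,0,-1,0.02,0,0,0,-1,0.02,0,0,0,-1,0,0,0,0]
}}

```text
time: 5.4
position: [0.4856, 0.1317, 0.0433]
tool_rot: [0.726, 0.688, 0.002, 0.001]
ft_force: [0.4, 5.4, 5.2]
grip_width: 0.0637
grip_force: 20.0
```

```bash
python3 - <<'E'
from h import *
to(.4877,.21,.042,1.518)
p,d,c=look("scene"); cv2.imwrite("pics/s2.png",cv2.resize(p[170:390,260:580,::-1],(800,550)))
E
```

```text
t 5.4 pos [0.4856 0.1317 0.0433] head 1.5173 tilt [ 0.003  0.001 -1.   ] F [0.4 5.4 5.2] grip 0.0637 20.0 q [0.04 0.67 1.88 0.   0.6  0.09]
 txyz [ 0.0783 -0.0021  0.0014] roll -0.0007
```

View pics/s2.png

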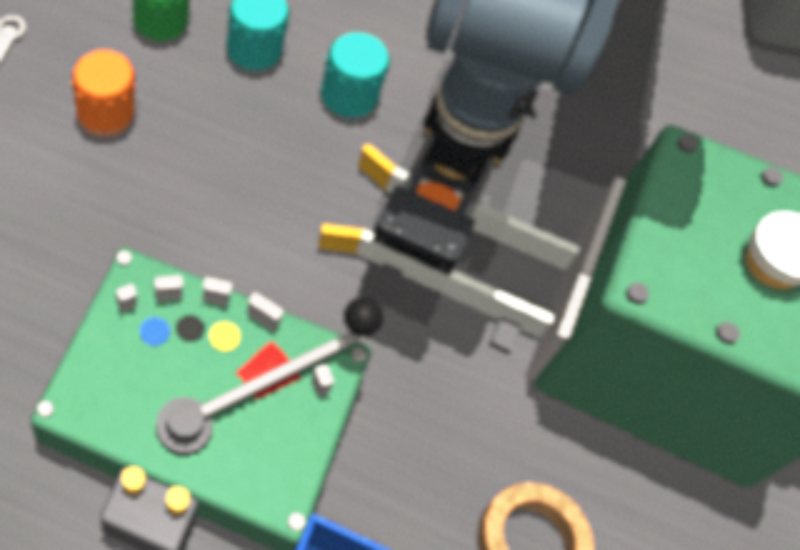

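The picture shows the filter held between the rails, at about (440,190) in the crop. The lever and everything else are untouched.

Request:
{"api": "arm_command", "payload": {
  "deltas": [-1,0.02,-0.002,0,0,-1,0.02,0,0,0,-1,0.02,0,0,0,-1,0.013,0,0,0,-1,0,0,0,0,1,0,0,0,0,1,0,0,0,0,1,0,0,0,0,1,0,0,-0.03,0,1,0,0,-0.04,0,1,0,0,-0.04,0,1,0,0,0,0]
}}

```text
time: 6.95
position: [0.4884, 0.2037, 0.1553]
tool_rot: [0.726, 0.688, 0.003, 0.002]
ft_force: [0.1, -0.7, 0.2]
grip_width: 0.0871
grip_force: 0.0
```

```bash
python3 - <<'E'
from h import *
to(.4802,-.2214,.042,1.518)
E
```

```text
t 6.95 pos [0.4884 0.2037 0.1553] head 1.5168 tilt [ 0.007  0.001 -1.   ] F [ 0.1 -0.7  0.2] grip 0.0871 0.0 q [0.18 0.49 1.74 0.   0.9  0.24]
 txyz [-0.4251  0.014   0.1127] roll -0.0012
```

Request:
{"api": "arm_command", "payload": {
  "deltas": [1,-0.0531,0.0018,0,0,1,-0.0531,0.0018,0,0,1,-0.0531,0.0018,0,0,1,-0.0531,0.0018,0,0,1,-0.0531,0.0017,0,0,1,-0.0531,0.0017,0,0,1,-0.0531,0.0017,0,0,1,-0.0531,0.0017,0,0,1,0,0,0,0]
}}

```text
time: 8.07
position: [0.4773, -0.2255, 0.1514]
tool_rot: [0.728, 0.686, -0.0, 0.0]
ft_force: [0.1, 1.1, 0.1]
grip_width: 0.0869
grip_force: 0.0
```

```bash
python3 - <<'E'
from h import *
to(.4802,-.2214,.042,1.518)
p,d,c=look("top"); hsv=cv2.cvtColor(p,cv2.COLOR_RGB2HSV)
m=cv2.inRange(hsv,np.array((8,150,120)),np.array((18,255,255)))
n,l,s,ce=cv2.connectedComponentsWithStats(m)
for i in range(1,n):
    if s[i,4]>150: print(s[i],onz(c,*ce[i],.07).round(4))
E
```

```text
t 8.07 pos [ 0.4773 -0.2255  0.1514] head 1.5115 tilt [ 0.    -0.001 -1.   ] F [0.1 1.1 0.1] grip 0.0869 0.0 q [-0.65  0.5   1.75 -0.    0.9  -0.59]
 txyz [0.0044 0.0027 0.1093] roll -0.0065
[123 165  34  34 331] [0.7178 0.2968 0.07  ]
[163 262  27  27 565] [0.4873 0.1994 0.07  ]
[626 320  14 151 973] [ 0.169  -0.9051  0.07  ]
```

Request:
{"api": "arm_command", "payload": {
  "deltas": [1,0.0044,0.0027,0.03,-0.006,1,0,0,0.035,0,1,0,0,0.025,0,1,0,0,0.018,0,1,0,0,0,0,-1,0,0,0,0,-1,0,0,0,0,-1,0,0,0,0,-1,0,0,0,0,-1,0,0,0,0],
  "newtons": 25
}}

```text
time: 9.38
position: [0.4804, -0.2174, 0.0452]
tool_rot: [0.724, 0.69, 0.0, 0.0]
ft_force: [-1.4, 1.0, 5.7]
grip_width: 0.0635
grip_force: 25.0
```

```bash
python3 - <<'E'
from h import *
to(.4765,.01,.042,1.518);to(.482,.11,.042,1.518)
E
```

```text
t 9.38 pos [ 0.4804 -0.2174  0.0452] head 1.5228 tilt [ 0. -0. -1.] F [-1.4  1.   5.7] grip 0.0635 25.0 q [-0.64  0.68  1.81  0.    0.65 -0.59]
 txyz [ 0.227  -0.0148  0.0032] roll 0.0048
t 9.38 pos [ 0.4804 -0.2174  0.0452] head 1.5228 tilt [ 0. -0. -1.] F [-1.4  1.   5.7] grip 0.0635 25.0 q [-0.64  0.68  1.81  0.    0.65 -0.59]
 txyz [ 0.3271 -0.0141  0.0031] roll 0.0048
```

Request:
{"api": "arm_command", "payload": {
  "deltas": [-1,0.02,-0.0016,0,0.005,-1,0.026,-0.0016,0,0,-1,0.026,-0.0016,0,0,-1,0.026,-0.0016,0,0,-1,0.026,-0.0016,0,0,-1,0.026,-0.0016,0,0,-1,0.026,-0.0016,0,0,-1,0.026,-0.0016,0,0,-1,0.02,-0.0016,0,0,-1,0,0,0,0]
}}

```text
time: 10.62
position: [0.4781, 0.0068, 0.0452]
tool_rot: [0.725, 0.688, 0.001, 0.0]
ft_force: [0.8, 6.2, 8.0]
grip_width: 0.0636
grip_force: 25.0
```

```bash
python3 - <<'E'
from h import *
to(.482,.11,.042,1.518)
E
```

```text
t 10.62 pos [0.4781 0.0068 0.0452] head 1.5183 tilt [ 0.002  0.001 -1.   ] F [0.8 6.2 8. ] grip 0.0636 25.0 q [-0.22  0.65  1.94  0.    0.56 -0.17]
 txyz [ 0.1032 -0.0015  0.0033] roll 0.0003
```

Request:
{"api": "arm_command", "payload": {
  "deltas": [-1,0.02,-0.0015,0,0,-1,0.02,0,0,0,-1,0.02,0,0,0,-1,0.02,0,0,0,-1,0.02,0,0,0,-1,0.015,0,0,0,-1,0.01,0,0,0,-1,0.008,0,0,0,-1,0.008,0,0,0,-1,0.008,0,0,0,-1,0.005,0,0,0,-1,0,0,0,0]
}}

```text
time: 12.12
position: [0.4849, 0.1582, 0.0462]
tool_rot: [0.725, 0.688, 0.0, 0.001]
ft_force: [-1.9, -6.0, 15.9]
grip_width: 0.0619
grip_force: 24.6
```

```bash
python3 - <<'E'
from h import *
to(.486,.174,.042,1.518)
p,d,c=look("top"); hsv=cv2.cvtColor(p,cv2.COLOR_RGB2HSV)
m=cv2.inRange(hsv,np.array((8,150,120)),np.array((18,255,255)))
n,l,s,ce=cv2.connectedComponentsWithStats(m)
for i in range(1,n):
    if s[i,4]>150: print(s[i],onz(c,*ce[i],.07).round(4))
E
```

```text
t 12.12 pos [0.4849 0.1582 0.0462] head 1.5185 tilt [ 0.002 -0.001 -1.   ] F [-1.9 -6.  15.9] grip 0.0619 24.6 q [ 0.1   0.67  1.86 -0.    0.62  0.15]
 txyz [0.0159 0.0003 0.0042] roll 0.0005
[123 165  34  34 342] [0.716  0.2974 0.07  ]
[208 266  14  24 251] [0.4815 0.1063 0.07  ]
[626 320  14 150 969] [ 0.169 -0.905  0.07 ]
```

```bash
python3 - <<'E'
from h import *
p,d,c=look("top");q,_,_=look("scene")
a=cv2.resize(p[220:330,110:260,::-1],(545,400));b=cv2.resize(q[190:340,370:570,::-1],(533,400))
cv2.imwrite("pics/s3.png",cv2.resize(np.hstack([a,b]),(800,297)))
E
```

```text
(no output)
```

View pics/s3.png

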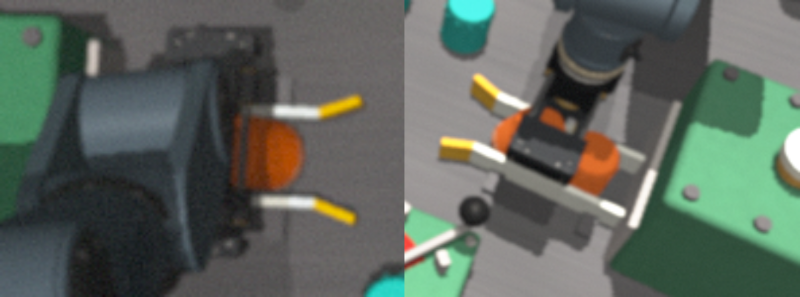

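The top crop shows filter b slipped back in the pads, its rear edge at about column 303, still upright in the lane. The scene crop shows filter a touching it ahead. I'll release b and push both from behind with nearly shut fingers.

Request:
{"api": "arm_command", "payload": {
  "deltas": [1,0,0,0,0,1,0,0,0,0,1,0,0,0,0,1,0,0,-0.03,0,1,0,0,-0.04,0,1,-0.04,0,-0.03,0,-0.54,-0.05,0,0,0,-0.54,-0.05,0,0,0,-0.54,-0.05,0,0,0,-0.54,-0.01,0,0,0,-0.54,0,0,0,0]
}}

```text
time: 13.65
position: [0.4733, -0.0409, 0.1442]
tool_rot: [0.726, 0.687, -0.0, -0.001]
ft_force: [0.1, 0.1, -0.1]
grip_width: 0.0451
grip_force: 0.0
```

```bash
python3 - <<'E'
from h import *
p,d,c=look("top"); hsv=cv2.cvtColor(p,cv2.COLOR_RGB2HSV)
m=cv2.inRange(hsv,np.array((8,150,120)),np.array((18,255,255)))
n,l,s,ce=cv2.connectedComponentsWithStats(m)
for i in range(1,n):
    if s[i,4]>150: print(s[i],onz(c,*ce[i],.07).round(4))
to(.481,.06,.025,1.518)
E
```

```text
[123 165  34  34 340] [0.7164 0.297  0.07  ]
[159 262  26  25 513] [0.4899 0.2098 0.07  ]
[196 263  24  25 393] [0.489 0.124 0.07 ]
[626 320  14 151 968] [ 0.167 -0.905  0.07 ]
t 13.7 pos [ 0.4732 -0.0401  0.1442] head 1.5175 tilt [-0.001  0.001 -1.   ] F [-0.1 -0.2  0.2] grip 0.0411 0.0 q [-0.32  0.45  1.88  0.    0.81 -0.27]
 txyz [0.1003 0.0026 0.1193] roll -0.0005
```

Request:
{"api": "arm_command", "payload": {
  "deltas": [-0.54,0.045,0.002,0,0,-0.54,0.045,0,0.02,0,-0.54,0,0,0.04,0,-0.54,0,0,0.04,0,-0.54,0,0,0.02,0,-0.54,0.01,0,0,0,-0.54,0.01,0,0,0,-0.54,0.01,0,0,0,-0.54,0.008,0,0,0,-0.54,0.008,0,0,0,-0.54,0.008,0,0,0,-0.54,0,0,0,0]
}}

```text
time: 15.2
position: [0.4834, 0.1037, 0.0246]
tool_rot: [0.726, 0.688, 0.0, -0.0]
ft_force: [0.7, -0.3, -0.2]
grip_width: 0.0199
grip_force: 0.0
```

```bash
cat > st.py <<'E'
from h import *
p,d,c=look("top"); hsv=cv2.cvtColor(p,cv2.COLOR_RGB2HSV)
m=cv2.inRange(hsv,np.array((8,150,120)),np.array((18,255,255)))
n,l,s,ce=cv2.connectedComponentsWithStats(m)
for i in range(1,n):
    if s[i,4]>60 and s[i,1]>230: print(s[i],onz(c,*ce[i],.07).round(4))
to(.484,.135,.025,1.518)
E
python3 st.py
```

```text
[626 320  14 151 979] [ 0.1665 -0.9048  0.07  ]
t 15.25 pos [0.4831 0.1035 0.0244] head 1.5176 tilt [-0.     0.001 -1.   ] F [0.1 0.5 0.7] grip 0.0204 0.0 q [-0.02  0.7   1.9   0.    0.54  0.04]
 txyz [ 0.0315 -0.0008 -0.0006] roll -0.0004
```

Request:
{"api": "arm_command", "payload": {
  "deltas": [-0.54,0.007,0,0,0,-0.54,0.007,0,0,0,-0.54,0.006,0,0,0,-0.54,0.003,0,0,0,-0.54,0,0,0,0]
}}

```text
time: 15.88
position: [0.4842, 0.1265, 0.0244]
tool_rot: [0.726, 0.688, 0.0, -0.0]
ft_force: [-0.4, 0.1, 0.5]
grip_width: 0.0198
grip_force: 0.5
```

Request:
{"api": "arm_command", "payload": {
  "deltas": [-0.54,0.003,0,0,0,-0.54,0.003,0,0,0,-0.54,0,0,0,0]
}}

```text
time: 16.25
position: [0.4847, 0.1322, 0.0245]
tool_rot: [0.726, 0.688, 0.0, -0.0]
ft_force: [-0.4, -2.1, -1.4]
grip_width: 0.02
grip_force: 0.9
```

Request:
{"api": "arm_command", "payload": {
  "deltas": [-0.54,0.003,0,0,0,-0.54,0,0,0,0]
}}

```text
time: 16.5
position: [0.4849, 0.1347, 0.0245]
tool_rot: [0.725, 0.688, -0.0, 0.0]
ft_force: [-0.7, -4.8, -1.7]
grip_width: 0.02
grip_force: 2.3
```

Request:
{"api": "arm_command", "payload": {
  "deltas": [-0.54,0.002,0,0,0,-0.54,0.001,0,0,0,-0.54,0,0,0,0]
}}

```text
time: 16.88
position: [0.4849, 0.135, 0.0245]
tool_rot: [0.725, 0.689, -0.002, 0.001]
ft_force: [-1.3, -18.8, 0.7]
grip_width: 0.0204
grip_force: 8.4
```

Request:
{"api": "arm_command", "payload": {
  "deltas": [-0.54,0.002,0,0,0,-0.54,0.001,0,0,0,-0.54,0,0,0,0]
}}

```text
time: 17.25
position: [0.4849, 0.1352, 0.0246]
tool_rot: [0.724, 0.69, -0.004, 0.002]
ft_force: [-0.3, -31.6, 1.1]
grip_width: 0.02
grip_force: 14.7
```

```bash
python3 st.py; python3 - <<'E'
from h import *
p,d,c=look("top");q,_,_=look("scene")
a=cv2.resize(p[220:330,110:260,::-1],(545,400));b=cv2.resize(q[190:340,370:570,::-1],(533,400))
cv2.imwrite("pics/s4.png",cv2.resize(np.hstack([a,b]),(800,297)))
E
```

```text
[626 320  14 151 956] [ 0.1664 -0.9049  0.07  ]
t 17.3 pos [0.4849 0.1352 0.0246] head 1.5223 tilt [-0.003 -0.008 -1.   ] F [ -0.9 -31.5   1.7] grip 0.0199 14.6 q [ 0.05  0.7   1.88 -0.01  0.56  0.11]
 txyz [-0.0002 -0.0009 -0.0004] roll 0.0043
```

View pics/s4.png

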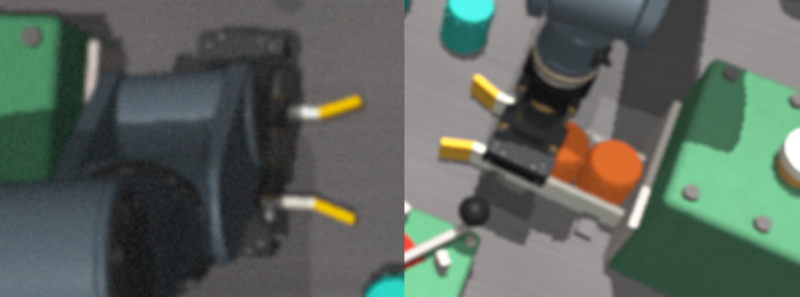

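The scene crop shows both filters upright in the lane and pushed to a hard stop, at (613,170) and (570,150).

Request:
{"api": "arm_command", "payload": {
  "deltas": [-0.54,-0.007,0,0,0,-0.54,-0.02,0,0,0,-0.54,-0.03,0,0,0,-0.54,-0.03,0,-0.04,0,1,-0.03,0,-0.05,0,1,-0.03,0,-0.05,0,1,-0.03,0,-0.05,0,1,0,0,-0.03,0,1,0,0,0,0]
}}

```text
time: 18.52
position: [0.4779, -0.036, 0.2472]
tool_rot: [0.726, 0.688, 0.002, 0.003]
ft_force: [-0.4, -0.1, 0.0]
grip_width: 0.0622
grip_force: 0.0
```

```bash
python3 st.py; python3 - <<'E'
from h import *
# knob by colour in two views -> triangulate
obs=[]
for n,b in(("top",(195,190,228,222)),("scene",(392,284,420,310))):
    p,d,c=look(n); m=cv2.inRange(p,np.array((0,0,0)),np.array((50,50,50)))
    x0,y0,x1,y1=b; M=np.zeros_like(m); M[y0:y1,x0:x1]=m[y0:y1,x0:x1]
    k,l,s,ce=cv2.connectedComponentsWithStats(M); i=1+np.argmax(s[1:,4]); print(n,s[i],ce[i],onz(c,*ce[i],.117).round(4)); obs.append(ray(c,*ce[i]))
    cv2.imwrite(f"pics/k_{n}.png",p[...,::-1])
A=np.zeros((3,3));B=np.zeros(3)
for o,r in obs:
    r=r/np.linalg.norm(r);P=np.eye(3)-np.outer(r,r);A+=P;B+=P@o
print("knob",np.linalg.solve(A,B).round(4))
E
```

```text
[ 148  262   54   27 1131] [0.4881 0.2041 0.07  ]
[626 321  14 149 979] [ 0.1652 -0.9049  0.07  ]
t 18.57 pos [ 0.4765 -0.0354  0.2455] head 1.5178 tilt [ 0.003  0.    -1.   ] F [-1.1  0.4 -0.6] grip 0.0661 0.0 q [-0.31  0.3   1.77  0.    1.08 -0.26]
 txyz [ 0.1705 -0.0022  0.2205] roll -0.0002
top [205 200  14  13 117] [211.08547009 205.76068376] [0.6451 0.1079 0.117 ]
scene [399 291  13  13  94] [404.40425532 297.95744681] [0.6479 0.1095 0.117 ]
knob [0.6458 0.1091 0.1126]
```

The filters form one 54×27 px blob, about 128 mm long and centred at y=0.204, so they are loaded against the plate and touching. Next is the lever.

Request:
{"api": "arm_command", "payload": {
  "deltas": [1,0.0383,0.0403,0,0,1,0.0383,0.0403,0,0,1,0.0383,0.0403,0,0,1,0.0383,0.0403,0,0,1,0,0,0,-0.18,0.1,0,0,0,-0.18,0.1,0,0,0,-0.18,0.1,0,0,0,-0.18,0.1,0,0,0,-0.18,0.1,0,0,0,-0.04,0.1,0,0,0,0],
  "newtons": 25
}}

```text
time: 20.05
position: [0.6439, 0.1092, 0.2422]
tool_rot: [0.335, 0.942, -0.001, -0.002]
ft_force: [0.3, 0.6, -0.1]
grip_width: 0.0481
grip_force: 0.0
```

```bash
python3 -c "
from h import *
to(.6458,.1088,.098,2.46)"
```

```text
t 20.05 pos [0.6439 0.1092 0.2422] head 2.458 tilt [-0.004  0.    -1.   ] F [ 0.3  0.6 -0.1] grip 0.0481 0.0 q [-0.    0.55  1.33  0.    1.26 -0.89]
 txyz [-0.0023  0.0012  0.1442] roll -0.002
```

Request:
{"api": "arm_command", "payload": {
  "deltas": [0.3,-0.002,0.001,0.03,0,0.3,0,0,0.035,0,0.3,0,0,0.035,0,0.3,0,0,0.025,0,0.3,0,0,0.018,0,0.3,0,0,0,0,-1,0,0,0,0,-1,0,0,0,0,-1,0,0,0,0,-1,0,0,0,0],
  "newtons": 30
}}

```text
time: 21.3
position: [0.6476, 0.108, 0.1023]
tool_rot: [0.335, 0.942, 0.0, 0.001]
ft_force: [0.8, -0.4, 0.4]
grip_width: 0.0324
grip_force: 30.0
```

```bash
python3 -c "
from h import *
to(.6458,.1088,.098,2.46)"
```

```text
t 21.3 pos [0.6476 0.108  0.1023] head 2.4576 tilt [ 0.001  0.    -1.   ] F [ 0.8 -0.4  0.4] grip 0.0324 30.0 q [-0.    0.71  1.45  0.    0.98 -0.89]
 txyz [ 0.0019 -0.0005  0.0043] roll -0.0024
```

Request:
{"api": "arm_command", "payload": {
  "deltas": [0,0,0,0,0,0,0,0,0,0,0,0.002,0,0.009,0,0,0,0,0,0,-1,0,0,0,0,-1,0,0,0,0,-1,0,0,0,0],
  "newtons": 35
}}

```text
time: 22.18
position: [0.6458, 0.1093, 0.0927]
tool_rot: [0.335, 0.942, 0.0, 0.0]
ft_force: [0.1, 0.5, 0.5]
grip_width: 0.0315
grip_force: 34.8
```

Request:
{"api": "arm_command", "payload": {
  "deltas": [-1,0.001,0,-0.01,0,-1,0.003,0,-0.01,0,-1,0.003,0,-0.01,0,-1,0.002,0,-0.003,0,-1,0,0,0,0]
}}

```text
time: 22.8
position: [0.6532, 0.1061, 0.1269]
tool_rot: [0.335, 0.942, -0.001, 0.017]
ft_force: [24.7, -19.0, -18.8]
grip_width: 0.032
grip_force: 35.8
```

```bash
python3 -c "
from h import *
to(.619,.004,.13,3.13)
p,d,c=look('scene'); cv2.imwrite('pics/s5.png',cv2.resize(p[230:390,260:460,::-1],(750,600)))"
```

```text
t 22.8 pos [0.6532 0.1061 0.1269] head 2.4579 tilt [ 0.031 -0.013 -0.999] F [ 24.7 -19.  -18.8] grip 0.032 35.8 q [-0.    0.68  1.44 -0.02  0.99 -0.88]
 txyz [-0.0381 -0.1007 -0.0029] roll -0.6721
```

View pics/s5.png

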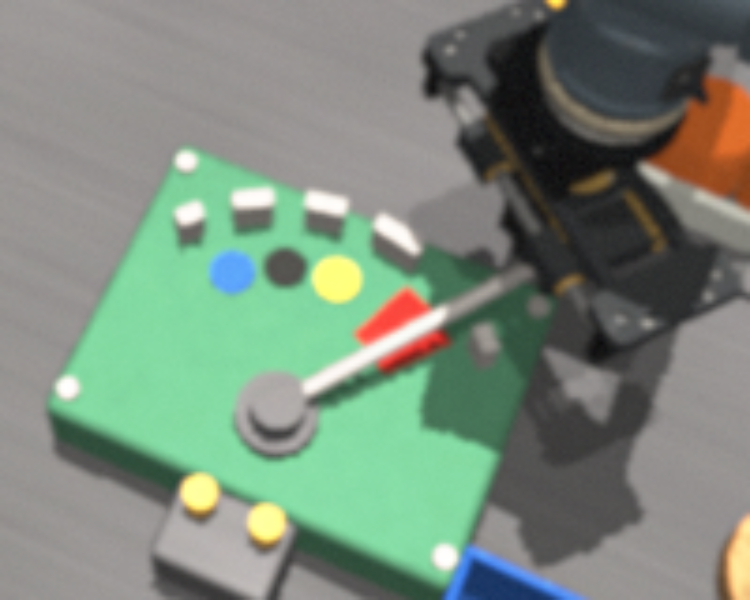

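The picture shows the lever arm lifted above the parking gap, with the knob in the gripper. Tool +x points away from the pivot, so I'll take out that outward pull and then swing.

Request:
{"api": "arm_command", "payload": {
  "deltas": [-1,-0.009,0,0,0,-1,-0.008,0,0,0,-1,0,0,0,0]
}}

```text
time: 23.22
position: [0.6512, 0.1049, 0.1249]
tool_rot: [0.335, 0.942, 0.0, -0.001]
ft_force: [0.9, 1.9, -3.5]
grip_width: 0.0321
grip_force: 35.1
```

```bash
python3 -c "
from h import *
to(.619,.004,.13,3.13)"
```

```text
t 23.23 pos [0.6512 0.1049 0.1249] head 2.458 tilt [-0.002  0.001 -1.   ] F [ 0.9  1.9 -3.5] grip 0.0321 35.1 q [-0.01  0.69  1.42  0.    1.03 -0.9 ]
 txyz [-0.0388 -0.0986 -0.0052] roll -0.672
```

Request:
{"api": "arm_command", "payload": {
  "deltas": [-1,-0.0006,-0.0136,0,-0.083,-1,-0.0006,-0.0136,0,-0.083,-1,-0.0006,-0.0136,0,-0.083,-1,-0.0006,-0.0136,0,-0.083,-1,-0.0006,-0.0136,0,-0.083,-1,-0.0006,-0.0136,0,-0.083,-1,-0.0006,-0.0136,0,-0.083,-1,-0.0006,-0.0136,0,-0.083,-1,0,0,0,0]
}}

```text
time: 24.35
position: [0.618, 0.0036, 0.1258]
tool_rot: [0.009, 1.0, -0.0, 0.003]
ft_force: [7.8, 2.9, -8.4]
grip_width: 0.032
grip_force: 35.2
```

```bash
python3 -c "
from h import *
to(.619,.004,.13,3.13)
p,d,c=look('scene'); cv2.imwrite('pics/s6.png',cv2.resize(p[230:390,260:460,::-1],(750,600)))"
```

```text
t 24.35 pos [0.618  0.0036 0.1258] head 3.1227 tilt [ 0.007 -0.    -1.   ] F [ 7.8  2.9 -8.4] grip 0.032 35.2 q [-0.18  0.63  1.54  0.    0.96 -1.73]
 txyz [-0.001   0.0004 -0.0042] roll -0.0073
```

View pics/s6.png

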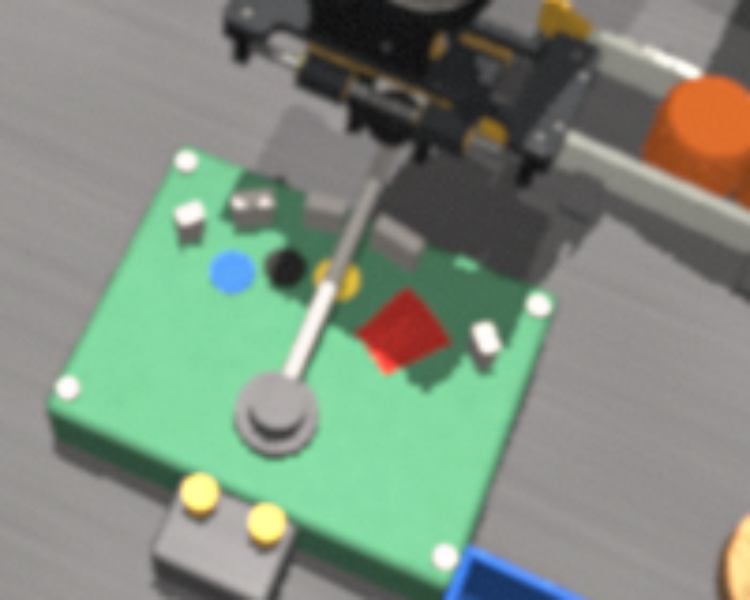

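The picture shows the lifted arm passing over the yellow disc at (338,280), above the gap between the two teeth. I'll lower it.

Request:
{"api": "arm_command", "payload": {
  "deltas": [-1,0.001,0,0.01,0,-1,0.002,0,0.01,0,-1,0.002,0,0.008,0,-1,0.001,0,0.006,0,-1,0,0,0,0]
}}

```text
time: 25.02
position: [0.6071, 0.0041, 0.0914]
tool_rot: [0.01, 1.0, 0.0, -0.002]
ft_force: [-7.0, 0.9, 4.8]
grip_width: 0.0314
grip_force: 34.6
```

```bash
python3 -c "
from h import *
to(.609,.004,.0927,3.13)"
```

```text
t 25.02 pos [0.6071 0.0041 0.0914] head 3.1218 tilt [-0.005  0.    -1.   ] F [-7.   0.9  4.8] grip 0.0314 34.6 q [-0.18  0.68  1.58 -0.    0.89 -1.73]
 txyz [-0.0019 -0.0001 -0.0013] roll -0.0082
```

Request:
{"api": "arm_command", "payload": {
  "deltas": [0.3,0,0,0,0,0.3,0,0,0,0,0.3,0,0,0,0,0.3,0,0,-0.02,0,0.3,0,0,-0.04,0,0.3,0,0,-0.05,0,0.3,0.03,0,-0.04,0,0.3,0.05,0,0,0,0.3,0.05,0,0,0,0.3,0.03,0,0,0,0.3,0,0,0,0]
}}

```text
time: 26.4
position: [0.4475, 0.0074, 0.2419]
tool_rot: [0.01, 1.0, 0.0, -0.0]
ft_force: [1.2, 0.2, -0.3]
grip_width: 0.0569
grip_force: 0.0
```

```bash
python3 st.py; python3 - <<'E'
from h import *
p,d,c=look("top");q,_,cs=look("scene")
m=cv2.inRange(p,np.array((0,0,0)),np.array((50,50,50))); M=np.zeros_like(m); M[185:235,235:275]=m[185:235,235:275]
n,l,s,ce=cv2.connectedComponentsWithStats(M)
for i in range(1,n):
    if s[i,4]>30: print(s[i],onz(c,*ce[i],.117).round(4),dep(c,d,*ce[i]).round(4))
a=cv2.resize(p[130:310,130:320,::-1],(422,400));b=cv2.resize(q[180:380,260:560,::-1],(600,400))
cv2.imwrite("pics/s7.png",cv2.resize(np.hstack([a,b]),(800,313)))
E
```

```text
[148 262  40  26 770] [0.4899 0.2238 0.07  ]
[626 321  14 150 957] [ 0.1641 -0.9048  0.07  ]
t 26.45 pos [0.4497 0.0069 0.2422] head 3.1214 tilt [ 0.002 -0.001 -1.   ] F [ 0.1 -1.3  0.3] grip 0.0568 0.0 q [-0.23  0.26  1.83  0.    1.05 -1.78]
 txyz [-0.0311  0.1289  0.2172] roll 1.6034
[250 213  12  14 110] [0.6117 0.0034 0.117 ] [0.6091 0.0017 0.1332]
```

View pics/s7.png

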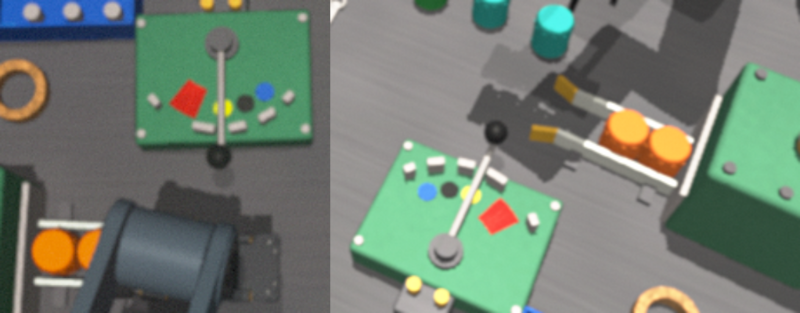

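The picture shows the arm in the yellow notch: the knob's top measures 0.133 m, against 0.134 m when it was parked down. Both filters are upright, touching, and against the plate.

```bash
python3 -c "
from rig import order
print(order.hand_in())"
```

```text
the job is handed in; nothing more can be done
None
```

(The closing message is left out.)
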